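Cut the first thread in a mounting boss with a hand tapper

TASK

Press the tapper's blue head gently all the way down so that the tap enters the drilled boss, then work the thread with the crank: half a turn forward (clockwise from above), a quarter turn back to break the chip, half a turn forward, a quarter back, and then forward until you feel the crank come up against the depth stop. Press it lightly onto the stop without forcing it, let go there with the head still down, and leave the loose things around the tapper where they are.

Things in the scene. Friction and masses are not known exactly. Their poses are not given: they have to be found in the camera images.
- tapper: Grey bench-top hand tapper, fixed to the table; base plate 240 x 170 x 18 mm with a nest that holds the boss. Origin at table height on the (vertical) spindle axis; its x points from the spindle to the steel column behind it (column centre at x = 95 mm), z up. It stands in a different place and yaw each time.
- hole (a point): Centre of the hole's mouth, 74 mm above the table on the spindle axis: a round aluminium boss, 37 mm diameter, 26 mm high, 17 mm hole, already clamped in the nest under the tap.
- quill (a joint): How far the blue head (with tap, crank and pad) has been pushed straight down along the column, m: starts 0 to 0.010, ends hard at 0.035 with the tap in the hole. It slides stiffly (about 5 N to push down, 15 N to lift) and stays where it is left.
- pad: Black round press pad, 38 mm diameter, 10 mm thick, on an arm that juts from the head to the tapper's +y side, 95 mm from the spindle axis; moves with the head. Origin at the centre of its underside. It breaks under more than 40 N.
- pad_top (a point): Centre of the pad's top face, where to press down to lower the head. When the head is fully down it is 145 mm above the table.
- tap (a joint): Turn of the tap and crank, rad, growing clockwise seen from above (forward, cutting); starts between -0.1 and 0, when the crank points to about the tapper's -y side. Turning it in either direction takes about 4 N at the knob; it stays where it is left. The tap sinks 2 mm a turn.
- crank: Dark steel crank on top of the head: flat arm 20 mm wide, 10 mm thick, from the spindle axis out to the knob 75 mm away. Its own -y axis points from the axis to the knob. Turns with the tap.
- stop_drum: Aluminium dial disc, 68 mm diameter, 5 mm thick, on the head under the crank; it hides the depth stop, set anew each time: the crank meets it somewhere between 5.05 and 6.0 rad of tap turn. Spring-buffered: past first touch the force at the knob rises about 3 N per mm of knob travel, on top of the 4 N of cutting. 6 N on the stop for 0.2 s is enough; over 15 N snaps the tap.
- hub (a point): Point on the spindle axis at the level of the top of the crank's hub. It is 179 mm above the table with the head fully down, 24 mm below knob.
- knob (a point): Middle of the black upright knob at the crank's end: 25 mm diameter, 44 mm high, spins freely on its own pin, so it can be pinched from above and led round in a level circle of 75 mm radius about the hub without turning the hand. The point is on the knob's axis, 18 mm below its top, 27 mm above the crank arm's top face and, with the head down, 203 mm above the table.
- telltale (a joint): Thin dark drag hand on the dial, pushed forward by a peg under the crank and left at the farthest turn reached; reads that turn in the same rad as tap (starts 0).
- peg (a point): Lower end of the peg under the crank arm, 35 mm from the spindle axis, that pushes the drag hand.
- pointer_tip (a point): Tip region of the drag hand, 40 mm from the axis; 8 to 9 mm from peg when the peg touches the hand.
- spare_boss: Loose spare aluminium boss, 37 mm diameter, 26 mm high, standing beside the tapper; leave alone. Origin centre of underside.
- oil_bottle: Loose closed white bottle, 42 mm diameter, 110 mm high; leave alone. Origin centre of underside.
- bracket: Loose aluminium angle bracket, 100 x 50 x 50 mm; leave alone. Origin centre of underside.

How it is judged (in metres and radians):
On the way, in this order (a step that is already met when the one before it is completed fails the run):
1. head pressed fully down (at least 32 of 35 mm) before the crank is turned (value of joint quill above 0.032 m and value of joint tap below 0.4 rad), for 0.1 s.
2. about half a turn forward (at least 2.7 rad) (value of joint tap above 2.7 rad and value of joint quill above 0.03 m).
3. a quarter turn back (tap between 1.1 and 2.0 rad), never having gone past 3.6 rad (value of joint tap between 1.1 and 2 rad and value of joint telltale below 3.6 rad).
4. half a turn forward again (at least 4.2 rad) (value of joint tap above 4.2 rad and value of joint quill above 0.03 m).
5. a quarter turn back again (tap between 2.65 and 3.6 rad), never having gone past 5.05 rad (value of joint tap between 2.65 and 3.6 rad and value of joint telltale below 5.05 rad).
6. forward onto the depth stop: more than 5 N on it for 0.15 s (contact force between crank and stop_drum above 5 N and value of joint quill above 0.03 m), for 0.15 s.
At the end, for the whole second after the job is handed in: Head still down (at least 30 of 35 mm), the crank left where it met the stop (peg within 16 mm of the drag hand's tip, drag hand beyond 4.9 rad) and at rest (value of joint quill above 0.03 m and value of joint telltale above 4.9 rad and distance between peg and pointer_tip below 0.016 m and velocity of joint tap between -0.05 and 0.05 rad/s); the robot touches nothing.
It fails at once if more than 15 N on the depth stop: the tap snaps (contact force between crank and stop_drum above 15 N).
It fails at once if more than 40 N on the press pad (contact force between the fingers and pad above 40 N).
It fails at once if a loose thing beside the tapper moved more than 30 mm (distance of any of spare_boss, oil_bottle, bracket from where it was at the start of the episode above 0.03 m).
It also fails if it takes over 72 s, if anything falls off the work surface, if the arm or the gripper's body presses on something with over 40 N, if the wrist force passes 120 N, or if a joint passes its speed limit or range.

ROBOT

A 6-joint arm with a two-finger parallel gripper is mounted at the origin on the work surface. World frame = base frame: x ahead of the robot, y to its left, z up, the work surface at z = 0. Lengths are in mm, angles in degrees, forces in N, time in s.
With the tool pointing down it reaches from about 300 to 850 mm from the base axis. Payload 4.2 kg.
Tool frame: the origin (TCP) lies midway between the tips of the shut fingers; the grasp point (between the pads) lies 19 mm behind it; x points along the fingers, y is the direction in which the jaws open and shut, and the axes are right-handed (so a half turn about x gives the same grasp; the last joint's range is limited). The gripper opens to 91 mm and grips with 3 to 60 N. Pads are 32 mm wide; open, the fingers measure 118 mm over their backs; the gripper's body (76 mm by 178 mm) begins 60 mm behind the grasp point.
Start: joints at [75.516, 18.312, 89.639, -0, 72.044, -1.146], TCP at [132.655, 559.505, 213.976] pointing down, gripper open.
Joint ranges: [-177.97, 177.97], [-48.28, 115.42], [12.27, 149.76], [-77.06, 257.06], [2.81, 150.46], [-146.56, 146.56]. Speed limits (degrees/s): [147.25, 147.25, 180, 180, 180, 180].

INTERFACE

Orientations are given as [roll, pitch, yaw] about the fixed x, y, z axes, in that order (R = Rz(yaw) Ry(pitch) Rx(roll)).
In Python, from workcell import * gives the robot as it stands.
- The arm moves only by the shell command python3 -m handwheel 'ROWS' [FORCE]. ROWS is a JSON object of lists of equal length, an entry for each row: "gripper": the closure, from 0 (fully open) to 1 (shut); "offset": the shift along the tool's x, y, z in mm, a list of three; "rot": the turn, a rotation vector about the tool's x, y, z in degrees, a list of three. A call has 1 to 5 rows; each row is the pose to reach, as a shift and turn from the pose commanded when the call began, along the tool's axes at that moment; what a row does not reach only later rows make up. A row lasts 1/12 s, in which the tool goes at most 41.7 mm and 7.16 degrees, less where a joint would pass 70% of its speed; a pose out of reach is approached as far as the arm can. A call with a gripper value outside its range is refused whole. The fingers move at their own pace and stop on an object; FORCE is the grip in N (left out, the last holds). Time passes only in rows, so rows that repeat a pose let the fingers close. It gives the time, the measured TCP pose, the force and the opening at its end, in the units of the state.
- state(): the state, without advancing time (a new reading comes with each control period).
- grab_frame(name): name is "scene" or "side" or "wrist"; returns the picture (400x640x3 uint8, red, green, blue); there is no depth.
- camera_params(name): a dict with "fx", "fy", "cx", "cy" (pixels), "k1" (the pictures are not rectified: a ray, as slopes to the right and down, at radius r is drawn at 1 + k1 r^2 times it, then the intrinsics apply), "position" and "attitude" of the camera in the world; the wrist camera has in their place "hand_eye" (4x4, takes a point from camera to tool coordinates, whose origin is the TCP and whose axes are the tool frame's). Camera axes: x right, y up, looking along -z (the intrinsics and any distortion apply to the point x, -y, -z); pixel columns grow to the right and rows downward; lengths in mm; the calibration is good to about 2 mm. A picture is of the moment at which its call begins: read the wrist's pose just before it. camera_params takes no time and is no camera call.
- job_done(): hands the job in, once; it reports no verdict.
The state is a dict: "time_s": time; "qpos": joint angles; "qvel": joint speeds; "effort": joint torques, N m; "ee_pos": TCP position; "ee_rot": TCP orientation; "force": force on the tool from outside, world axes, zero at the start; "torque": the same for the moment, N m; "gripper_width": finger opening in mm.
Only numpy, scipy, OpenCV 4.12 (cv2) and the standard library are available. Lean on these libraries where they do the work, as an engineer would, in place of code of your own. Each camera call takes 0.05 s, during which the arm holds its last target.

## Working session

There is one attempt and no reset: what is moved stays moved. The work goes in short steps, Python scripts to look and compute and a shell command to move; the robot and the scene stay as the last step left them, time stands still between calls to the robot, and variables do not carry over. Pictures are saved under pics/ and viewed, and the job is handed in when it is done.

```bash
mkdir -p pics; ls; python3 - <<'E'
from workcell import *
import cv2
print(state())
for n in ("scene","side","wrist"):
    print(n,camera_params(n))
for n in ("scene","side","wrist"):
    cv2.imwrite(f"pics/{n}0.png",grab_frame(n)[:,:,::-1])
E
```

```text
pics
{'time_s': 0.0, 'qpos': array([ 7.55165330e+01,  1.83513230e+01,  8.97053935e+01, -8.15312917e-04,
        7.20418253e+01, -1.14615204e+00]), 'qvel': array([ 0.02533587, -0.04416986, -0.00029686,  0.04217087,  0.04693377,
       -0.09444204]), 'effort': array([-4.28345456e-04, -4.12480259e+01, -2.31969184e+01,  7.29902484e-02,
        4.59994655e-02, -1.26667173e-04]), 'ee_pos': array([132.5273049 , 559.0190768 , 213.13031015]), 'ee_rot': array([ -90.69545584,   89.9014551 , -104.03251879]), 'force': array([-0.01558805,  0.7211442 , -0.72503839]), 'torque': array([-0.03600904, -0.01665787, -0.04252244]), 'gripper_width': 91.44438729544619}
scene {'fx': 406.94742563044395, 'fy': 406.94742563044395, 'cx': 322.5915805544509, 'cy': 197.78275299553866, 'k1': -0.04162135561381373, 'position': array([1019.4594447 ,  406.79116047,  923.87144593]), 'attitude': array([ 41.9901135 ,  -0.23320937, 131.10627587])}
side {'fx': 375.3636538107681, 'fy': 375.3636538107681, 'cx': 315.31099837389326, 'cy': 198.39638286971385, 'k1': -0.014481317180819988, 'position': array([283.32765578, 582.65665457, 916.41469529]), 'attitude': array([  40.58207585,    0.17556516, -160.05617201])}
wrist {'fx': 342.79163131784526, 'fy': 342.79163131784526, 'cx': 316.6128714431122, 'cy': 196.6558898013547, 'k1': -0.06372488801566431, 'hand_eye': array([[ 9.43692172e-05,  2.35092865e-01, -9.71972909e-01,
        -1.70431345e+02],
       [ 9.99999963e-01, -2.70133518e-04,  3.17526863e-05,
         3.55427593e-01],
       [-2.55097631e-04, -9.71972876e-01, -2.35092882e-01,
        -6.69272898e+01],
       [ 0.00000000e+00,  0.00000000e+00,  0.00000000e+00,
         1.00000000e+00]])}
```

View pics/scene0.png

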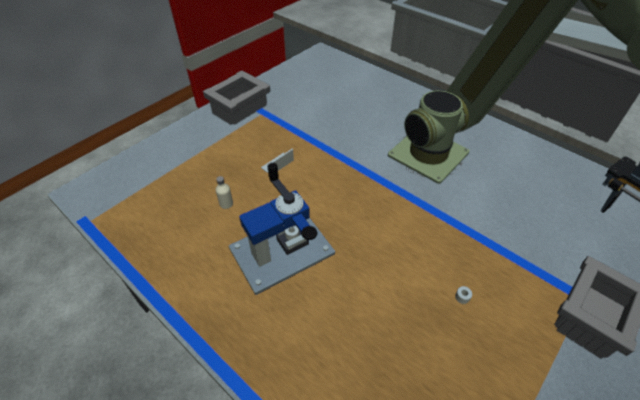

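View pics/side0.png

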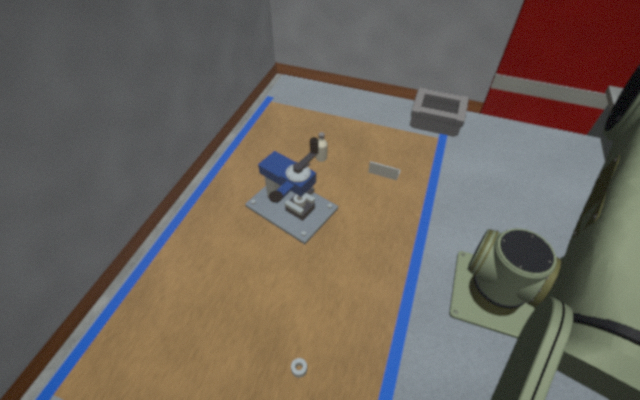

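View pics/wrist0.png

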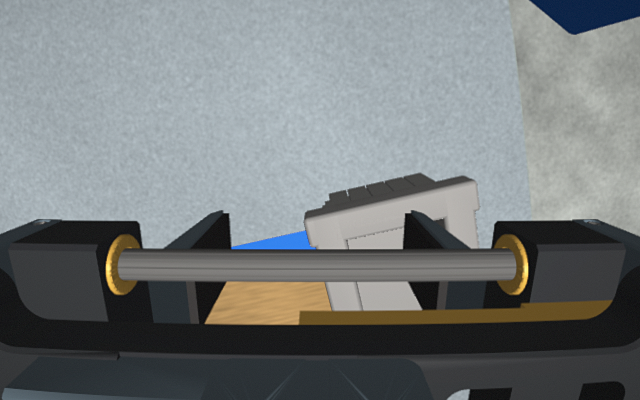

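The scene image shows the tapper near (285,220), with the knob at about (273,172), the pad at (309,233) and the dial at (289,205). In the side image the knob is at about (314,146), the pad at (276,196) and the dial at (298,174). I'll enlarge both.

```bash
python3 - <<'E'
import cv2
a=cv2.imread('pics/scene0.png')[140:300,220:345]; b=cv2.imread('pics/side0.png')[125:250,235:345]
cv2.imwrite('pics/sc_c.png',cv2.resize(a,None,fx=3.7,fy=3.7,interpolation=cv2.INTER_CUBIC))
cv2.imwrite('pics/si_c.png',cv2.resize(b,None,fx=4.5,fy=4.5,interpolation=cv2.INTER_CUBIC))
E
```

```text
(no output)
```

View pics/sc_c.png

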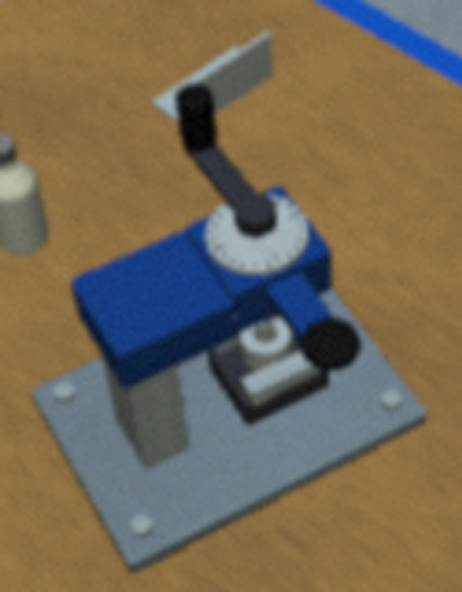

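View pics/si_c.png

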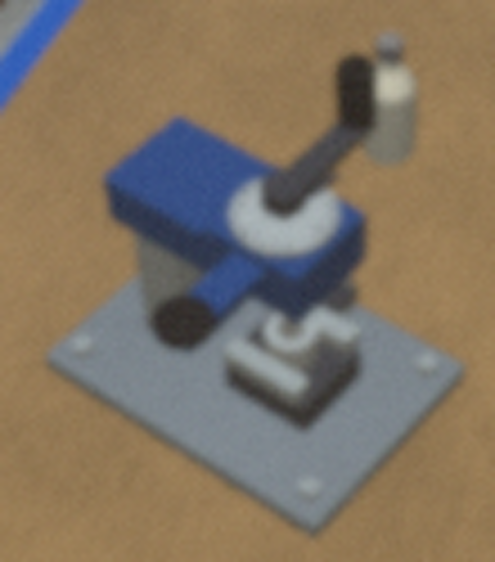

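```bash
cat > h.py <<'E'
from workcell import *
import numpy as np, cv2
from scipy.spatial.transform import Rotation as R
from scipy.optimize import least_squares
def RW(e): return R.from_euler('xyz',e,degrees=True).as_matrix()
def camT(name,st=None):
    c=camera_params(name)
    if name!='wrist': return c,RW(c['attitude']),np.array(c['position'])
    H=c['hand_eye'];Rt=RW(st['ee_rot']);
    return c,Rt@H[:3,:3],Rt@H[:3,3]+st['ee_pos']
def proj(name,P,st=None):
    c,Rc,p=camT(name,st); q=(np.atleast_2d(P)-p)@Rc
    s=np.c_[q[:,0]/-q[:,2],q[:,1]/q[:,2]]
    r2=(s**2).sum(1); s=s*(1+c['k1']*r2)[:,None]
    return np.c_[c['cx']+c['fx']*s[:,0],c['cy']+c['fy']*s[:,1]]
def model(x,y,yaw,q,tap,px):
    c,s=np.cos(yaw),np.sin(yaw); M=np.array([[c,-s,0],[s,c,0],[0,0,1]])
    up=35-q; a=-np.pi/2-tap; k=np.array([75*np.cos(a),75*np.sin(a),0])
    L=dict(pad=[0,95,145+up],hub=[0,0,179+up],ktop=k+[0,0,221+up],kmid=k+[0,0,203+up],
     pp=[px+120,85,18],pm=[px+120,-85,18],mp=[px-120,85,18],mm=[px-120,-85,18])
    return {n:M@np.array(v)+[x,y,0] for n,v in L.items()}
E
python3 - <<'E'
from h import *
def o(ox,oy,s,d): return {k:((np.array(v)+.5)/s-.5+[ox,oy]) for k,v in d.items()}
obs={'scene':o(220,140,3.7,dict(pm=(35,391),pp=(133,557),mp=(425,410),pad=(331,340),hub=(256,208),ktop=(195,94),kmid=(197,117))),
'side':o(235,125,4.5,dict(pp=(48,355),mp=(313,526),mm=(463,369),pad=(183,316),hub=(285,192),ktop=(355,66),kmid=(356,93)))}
def f(p):
    m=model(*p); r=[]
    for n,d in obs.items():
        for k,v in d.items(): r.append(proj(n,m[k])[0]-v)
    return np.concatenate(r)
for y0 in range(0,360,60):
    s=least_squares(f,[450,300,np.radians(y0),5,0,40],loss='soft_l1')
    print(y0,s.cost,s.x,np.degrees(s.x[2]))
print(f(s.x).reshape(-1,2).round(1)); print(model(*s.x))
E
```

```text
Traceback (most recent call last):
  File "h.py", line 12, in proj
    c,Rc,p=camT(name,st); q=(np.atleast_2d(P)-p)@Rc
           ~~~~^^^^^^^^^
  File "h.py", line 7, in camT
    c=camera_params(name)
ValueError: time passes only in moves, steps and waits
```

```bash
sed -i 's/^def RW/CP={n:camera_params(n) for n in ("scene","side","wrist")}\ndef RW/; s/c=camera_params(name)/c=CP[name]/' h.py
cat > fit.py <<'E'
from h import *
def o(ox,oy,s,d): return {k:((np.array(v)+.5)/s-.5+[ox,oy]) for k,v in d.items()}
obs={'scene':o(220,140,3.7,dict(pm=(35,391),pp=(133,557),mp=(425,410),pad=(331,340),hub=(256,208),ktop=(195,94),kmid=(197,117))),
'side':o(235,125,4.5,dict(pp=(48,355),mp=(313,526),mm=(463,369),pad=(183,316),hub=(285,192),ktop=(355,66),kmid=(356,93)))}
def f(p):
    m=model(*p); r=[]
    for n,d in obs.items():
        for k,v in d.items(): r.append(proj(n,m[k])[0]-v)
    return np.concatenate(r)
best=None
for y0 in range(0,360,60):
    s=least_squares(f,[450,300,np.radians(y0),5,0,40],loss='soft_l1')
    if best is None or s.cost<best.cost: best=s
s=best
print(s.cost,s.x.round(3),np.degrees(s.x[2]))
print(f(s.x).reshape(-1,2).round(1)); 
for k,v in model(*s.x).items(): print(k,v.round(1))
E
python3 fit.py
```

```text
6.130194844216356 [577.418 -81.376 -38.007  10.957 540.311  33.923] -2177.613263207535
[[-0.7 -1.8]
 [-0.7  1.3]
 [ 1.8 -0.2]
 [ 0.2  0.4]
 [ 0.3  0.2]
 [-0.   0.2]
 [ 0.1 -0.6]
 [-0.8 -0.4]
 [ 0.4  0.6]
 [ 1.3 -0.9]
 [ 0.   1. ]
 [-0.3 -0.8]
 [ 0.1  0.3]
 [-0.1 -0.7]]
pad [606.2   9.2 169. ]
hub [577.4 -81.4 203. ]
ktop [ 557.8 -153.8  245. ]
kmid [ 557.8 -153.8  227. ]
pp [749.8 -46.9  18. ]
pm [ 698.4 -209.    18. ]
mp [521.1  25.7  18. ]
mm [ 469.7 -136.3   18. ]
```

```bash
cat >> h.py <<'E'
def rel(target,st):  # world point for TCP -> tool-axis shift
    return RW(st['ee_rot']).T@(np.array(target)-st['ee_pos'])
E
python3 - <<'E'
from h import *
st=state(); print(RW(st['ee_rot']).round(3)); print(rel([606,9,250],st).round(1))
E
```

```text
[[-0.     0.231  0.973]
 [-0.001  0.973 -0.231]
 [-1.    -0.001 -0.   ]]
[ -36.1 -426.1  587.6]
```

```bash
python3 -m handwheel '{"gripper":[1,1,1,1,1],"offset":[[-30,-14,12],[-60,-40,36],[-90,-68,62],[-110,-97,88],[-125,-126,114]],"rot":[[0,0,0],[0,0,0],[0,0,0],[0,0,0],[0,0,0]]}' 30
python3 -m handwheel '{"gripper":[1,1,1,1,1],"offset":[[0,-29,26],[0,-58,52],[0,-87,78],[0,-116,104],[0,-145,130]],"rot":[[0,0,0],[0,0,0],[0,0,0],[0,0,0],[0,0,0]]}'
python3 -m handwheel '{"gripper":[1,1,1,1,1],"offset":[[0,-29,26],[0,-58,52],[0,-87,78],[0,-116,104],[0,-145,130]],"rot":[[0,0,0],[0,0,0],[0,0,0],[0,0,0],[0,0,0]]}'
python3 - <<'E'
from h import *
st=state(); print(RW(st['ee_rot']).round(3)); print(rel([475,-60,350],st).round(1))
E
```

```text
time_s: 0.57
ee_pos: [209.0, 420.7, 335.2]
ee_rot: [71.9, 89.9, 58.6]
force: [0.9, 0.2, 1.5]
gripper_width: 60.6
time_s: 0.98
ee_pos: [301.8, 248.6, 333.6]
ee_rot: [43.2, 90.0, 29.9]
force: [1.4, 0.2, 0.1]
gripper_width: 27.6
time_s: 1.4
ee_pos: [394.9, 77.4, 333.6]
ee_rot: [64.9, 90.0, 51.5]
force: [0.1, 0.4, 0.1]
gripper_width: 0.6
[[ 0.     0.231  0.973]
 [ 0.     0.973 -0.231]
 [-1.     0.     0.   ]]
[ -16.4 -115.2  109.7]
```

```bash
python3 -m handwheel '{"gripper":[1,1,1,1,1],"offset":[[-4,-28,27],[-8,-57,55],[-12,-86,82],[-16,-115,110],[-16,-115,110]],"rot":[[-1,0,0],[-2,0,0],[-3,0,0],[-4.2,0,0],[-4.2,0,0]]}'
python3 - <<'E'
from h import *
import pickle
st=state();im=grab_frame('wrist');pickle.dump(st,open('st1.pkl','wb'))
cv2.imwrite('pics/w1.png',im[:,:,::-1]);print(RW(st['ee_rot']).round(3),st['ee_pos'],st['time_s'])
m=model(577.4,-81.4,np.radians(-17.6),10,-.043,34)
for k,v in m.items(): print(k,proj('wrist',v,st).round(1))
E
```

```text
time_s: 1.82
ee_pos: [478.1, -63.4, 349.0]
ee_rot: [-61.1, 89.8, -70.5]
force: [0.1, 0.8, 0.3]
gripper_width: 0.4
[[ 0.001  0.164  0.986]
 [-0.003  0.986 -0.164]
 [-1.    -0.003  0.002]] [478.1357856  -63.44702428 348.99706678] 1.8167
pad [[399.2 280.1]]
hub [[315.2 284.1]]
ktop [[231.5 298.7]]
kmid [[236.1 288.7]]
pp [[353.5 319.5]]
pm [[251.8 306.3]]
mp [[380.7 179. ]]
mm [[267.2 162.8]]
```

View pics/w1.png

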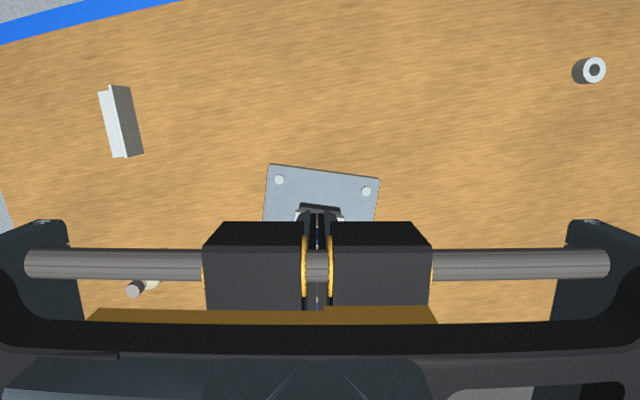

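```bash
python3 -m handwheel '{"gripper":[1,1,1,1,1],"offset":[[0,-3,40],[0,-6,80],[0,-9,120],[0,-12,160],[0,-12,175]],"rot":[[2,0,0],[4,0,0],[6,0,0],[8.1,0,0],[8.1,0,0]]}'
python3 -m handwheel '{"gripper":[1],"offset":[[0,0,0]],"rot":[[0,0,0]]}'
python3 - <<'E'
from h import *
import pickle
st=state();im=grab_frame('wrist');pickle.dump(st,open('st2.pkl','wb'))
cv2.imwrite('pics/w2.png',im[:,:,::-1]);print(RW(st['ee_rot']).round(3),st['ee_pos'],st['time_s'])
cv2.imwrite('pics/w2c.png',cv2.resize(im[20:220,190:450,::-1],None,fx=3,fy=3,interpolation=cv2.INTER_CUBIC))
m=model(577.4,-81.4,np.radians(-17.6),10,-.043,34)
for k,v in m.items(): print(k,proj('wrist',v,st).round(1))
E
```

```text
time_s: 2.28
ee_pos: [649.4, -97.2, 347.2]
ee_rot: [171.5, 89.9, 154.2]
force: [-0.8, 0.3, -1.0]
gripper_width: 0.5
time_s: 2.37
ee_pos: [648.4, -96.7, 346.7]
ee_rot: [176.3, 89.8, 159.1]
force: [-1.0, -0.9, -0.7]
gripper_width: 0.4
[[-0.003  0.296  0.955]
 [ 0.001  0.955 -0.296]
 [-1.     0.    -0.003]] [648.42935601 -96.73060908 346.67849859] 2.3667
pad [[405.9 110.1]]
hub [[309.2 108.3]]
ktop [[211.4 111.3]]
kmid [[217.9 111.5]]
pp [[367.4 215.5]]
pm [[255.6 214.7]]
mp [[374.1  47.7]]
mm [[250.4  46.8]]
```

View pics/w2c.png

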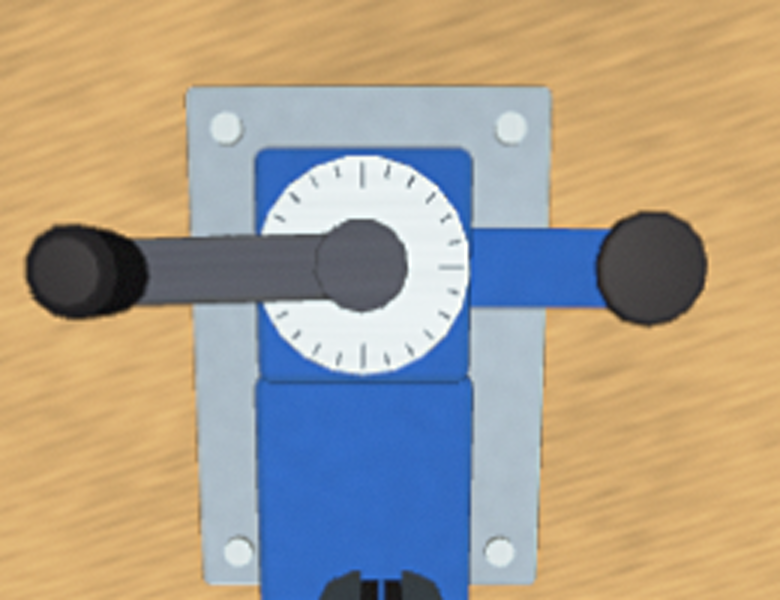

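```bash
cat > fit2.py <<'E'
from fit import *
import pickle
st=pickle.load(open('st2.pkl','rb'))
w=o(190,20,3,dict(hub=(361,264),pad=(651,268),ktop=(70,272),mm=(187,87),mp=(550,87)))
def g(p):
    m=model(*p); return np.concatenate([f(p)*.5]+[(proj('wrist',m[k],st)[0]-v)*1.5 for k,v in w.items()])
s=least_squares(g,[577,-81,np.radians(-17.6),9,0,34],loss='soft_l1')
print(s.x.round(3),np.degrees(s.x[2])); m=model(*s.x)
for k,v in w.items(): print(k,(proj('wrist',m[k],st)[0]-v).round(2))
for k,v in m.items(): print(k,v.round(1))
E
python3 fit2.py | tail -16
```

```text
mp [521.1  25.7  18. ]
mm [ 469.7 -136.3   18. ]
[ 5.7717e+02 -8.0403e+01 -3.0100e-01  1.0860e+01 -3.4000e-02  3.6337e+01] -17.25301042695136
hub [0.18 0.05]
pad [-0.09 -0.03]
ktop [-0.18  0.04]
mm [-1.25 -0.08]
mp [1.34 0.01]
pad [605.3  10.3 169.1]
hub [577.2 -80.4 203.1]
ktop [ 557.4 -152.8  245.1]
kmid [ 557.4 -152.8  227.1]
pp [751.7 -45.6  18. ]
pm [ 701.3 -207.9   18. ]
mp [522.5  25.6  18. ]
mm [ 472.1 -136.8   18. ]
```

```bash
python3 -m handwheel '{"gripper":[1,1,1,1,1],"offset":[[0,30,-24],[10,60,-49],[40,89,-73],[80,89,-73],[120,89,-73]],"rot":[[0,0,0],[0,0,0],[0,0,0],[0,0,0],[0,0,0]]}'
python3 -m handwheel '{"gripper":[1,1],"offset":[[0,0,0],[0,0,0]],"rot":[[0,0,0],[0,0,0]]}'
python3 -c "
from h import *
st=state();print(st['ee_pos'],st['force'],rel([605.3,10.3,180],st),RW(st['ee_rot']).round(3))"
```

```text
time_s: 2.83
ee_pos: [600.5, 12.3, 232.4]
ee_rot: [27.8, 89.7, 10.8]
force: [0.6, -0.6, -0.2]
gripper_width: 0.4
time_s: 3.0
ee_pos: [600.1, 9.9, 230.1]
ee_rot: [-165.1, 89.7, 177.7]
force: [0.7, 0.0, 1.1]
gripper_width: 0.2
[600.13277616   9.85703138 230.11051616] [0.66276975 0.01385956 1.14917752] [50.08737225  2.00600542  5.01909724] [[-0.004  0.295  0.955]
 [ 0.     0.955 -0.295]
 [-1.    -0.001 -0.004]]
```

```bash
python3 -m handwheel '{"gripper":[1,1,1,1],"offset":[[30,2,5],[50,2,5],[50,2,5],[50,2,5]],"rot":[[0,0,0],[0,0,0],[0,0,0],[0,0,0]]}'
python3 -c "
from h import *
st=state();print(st['ee_pos'],st['force'])
im=grab_frame('wrist')
cv2.imwrite('pics/w3.png',im[:,:,::-1])
im=grab_frame('side')
cv2.imwrite('pics/s3.png',cv2.resize(im[80:260,220:400,::-1],None,fx=3.2,fy=3.2))
"
```

```text
time_s: 3.33
ee_pos: [609.3, 9.3, 183.4]
ee_rot: [19.3, 89.8, 2.0]
force: [0.4, -0.3, -0.2]
gripper_width: 0.9
[609.34919247   9.30825399 183.38877023] [ 0.44534645 -0.31484589 -0.17617003]
```

View pics/s3.png

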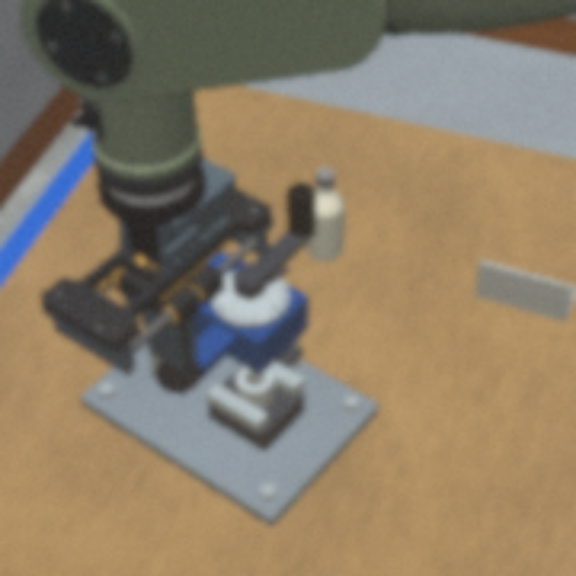

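View pics/w3.png

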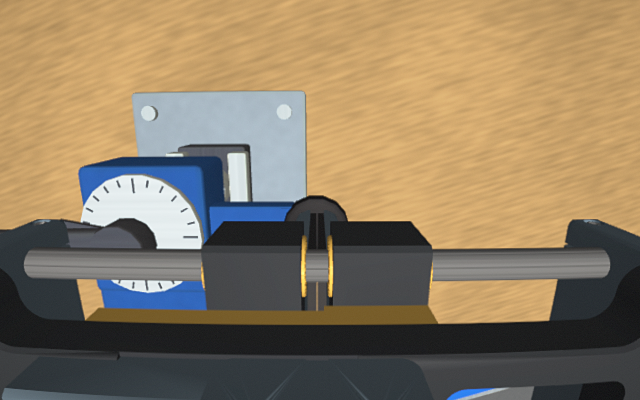

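```bash
python3 -m handwheel '{"gripper":[1,1,1,1,1],"offset":[[3,0,-3],[6,0,-3],[9,0,-3],[12,0,-3],[15,0,-3]],"rot":[[0,0,0],[0,0,0],[0,0,0],[0,0,0],[0,0,0]]}'
python3 -m handwheel '{"gripper":[1,1,1,1,1],"offset":[[3,0,0],[6,0,0],[9,0,0],[12,0,0],[12,0,0]],"rot":[[0,0,0],[0,0,0],[0,0,0],[0,0,0],[0,0,0]]}'
```

```text
time_s: 3.85
ee_pos: [605.5, 10.4, 166.6]
ee_rot: [21.4, 89.9, 4.1]
force: [-1.3, 0.3, 6.7]
gripper_width: 0.5
time_s: 4.27
ee_pos: [605.5, 10.4, 154.0]
ee_rot: [22.6, 89.9, 5.4]
force: [0.7, 0.3, 2.0]
gripper_width: 0.3
```

```bash
python3 -m handwheel '{"gripper":[1,1,1],"offset":[[2,0,0],[4,0,0],[6,0,0]],"rot":[[0,0,0],[0,0,0],[0,0,0]]}'
python3 -m handwheel '{"gripper":[1],"offset":[[1,0,0]],"rot":[[0,0,0]]}'
python3 -m handwheel '{"gripper":[1],"offset":[[1,0,0]],"rot":[[0,0,0]]}'
```

```text
time_s: 4.52
ee_pos: [605.5, 10.4, 148.4]
ee_rot: [21.7, 89.9, 4.5]
force: [-0.8, -0.7, 5.4]
gripper_width: 0.2
time_s: 4.6
ee_pos: [605.5, 10.4, 147.1]
ee_rot: [24.8, 89.9, 7.6]
force: [-1.2, 0.4, 3.7]
gripper_width: 0.3
time_s: 4.68
ee_pos: [605.5, 10.5, 146.2]
ee_rot: [23.3, 89.9, 6.1]
force: [-0.4, 0.4, 6.0]
gripper_width: 0.5
```

```bash
python3 -m handwheel '{"gripper":[1],"offset":[[1,0,0]],"rot":[[0,0,0]]}'
python3 -m handwheel '{"gripper":[1],"offset":[[0.5,0,0]],"rot":[[0,0,0]]}'
python3 -m handwheel '{"gripper":[1],"offset":[[0.5,0,0]],"rot":[[0,0,0]]}'
```

```text
time_s: 4.77
ee_pos: [605.5, 10.4, 145.2]
ee_rot: [24.9, 89.9, 7.6]
force: [-1.6, 0.6, 13.6]
gripper_width: 0.2
time_s: 4.85
ee_pos: [605.5, 10.4, 145.2]
ee_rot: [23.2, 89.9, 5.9]
force: [-2.8, -0.5, 10.2]
gripper_width: 0.3
time_s: 4.93
ee_pos: [605.5, 10.4, 145.2]
ee_rot: [22.1, 89.9, 4.9]
force: [-3.2, 0.0, 12.7]
gripper_width: 1.0
```

```bash
python3 -m handwheel '{"gripper":[1,0,0,0,0],"offset":[[-20,0,0],[-60,0,0],[-100,0,0],[-125,-30,25],[-150,-60,50]],"rot":[[0,0,0],[0,0,0],[0,0,0],[0,0,0],[0,0,0]]}'
python3 -m handwheel '{"gripper":[0,0,0,0,0],"offset":[[-25,-30,25],[-50,-30,25],[-50,-30,25],[-50,-30,25],[-50,-30,25]],"rot":[[0,0,0],[0,0,0],[0,0,0],[0,0,0],[0,0,0]]}'
cat > look.py <<'E'
from h import *
import pickle,sys
n=sys.argv[1]
st=state();im=grab_frame('wrist');pickle.dump(st,open(f'st_{n}.pkl','wb'))
cv2.imwrite(f'pics/{n}.png',cv2.resize(im[20:220,190:450,::-1],None,fx=3,fy=3,interpolation=cv2.INTER_CUBIC))
print(st['ee_pos'],st['force'],st['time_s'],RW(st['ee_rot']).round(3))
E
python3 look.py w4
```

```text
time_s: 5.35
ee_pos: [632.4, -53.8, 291.0]
ee_rot: [17.6, 89.9, 0.5]
force: [1.5, 0.9, 0.3]
gripper_width: 24.0
time_s: 5.77
ee_pos: [646.6, -90.1, 337.2]
ee_rot: [179.9, 89.9, 162.7]
force: [1.1, -0.5, -1.0]
gripper_width: 57.6
[646.6454153  -90.13235526 337.17049453] [ 1.12962494 -0.46824638 -0.98112299] 5.7667 [[-0.002  0.296  0.955]
 [ 0.001  0.955 -0.296]
 [-1.     0.    -0.002]]
```

View pics/w4.png

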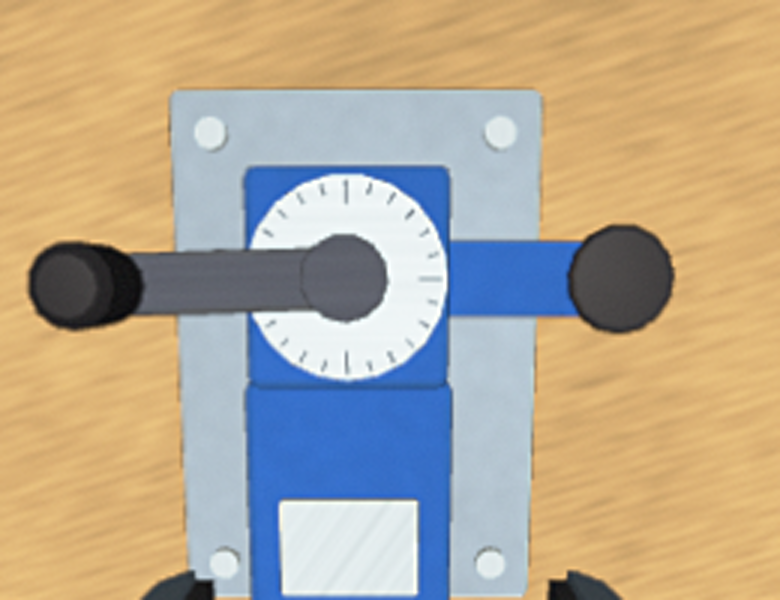

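The head is down and the column top shows through it. In the crop, the hub is at (344,277), the pad at (621,278) and the knob top at (70,284).

```bash
cat > fit3.py <<'E'
from h import *
import pickle,sys
def o(ox,oy,s,d): return {k:((np.array(v)+.5)/s-.5+[ox,oy]) for k,v in d.items()}
st=pickle.load(open('st_w4.pkl','rb'))
w=o(190,20,3,dict(hub=(344,277),pad=(621,278),ktop=(70,284)))
def g(p):
    m=model(p[0],p[1],p[2],p[3],p[4],36); return np.concatenate([(proj('wrist',m[k],st)[0]-v) for k,v in w.items()])
for fix in (35,None):
    gg=(lambda p:g([*p[:3],35,p[4]])) if fix else g
    s=least_squares(gg,[577,-81,np.radians(-17.3),35,0])
    print(s.x.round(3),np.degrees(s.x[2]),gg(s.x).round(2))
    p=s.x.copy(); p[3]=35 if fix else p[3]; m=model(*p,36)
    for k in ('pad','hub','kmid'): print(k,m[k].round(1))
E
python3 fit3.py
```

```text
[ 5.77323e+02 -7.99860e+01 -2.99000e-01  3.49980e+01 -2.40000e-02] -17.115392519002647 [ 0.42 -0.04  1.04  0.05 -1.2   0.1 ]
pad [605.3  10.8 145. ]
hub [577.3 -80.  179. ]
kmid [ 557.  -152.2  203. ]
[ 5.77229e+02 -8.02700e+01 -2.98000e-01  3.90760e+01 -2.20000e-02] -17.07269677076551 [ 0.25 -0.01 -0.14 -0.01 -0.11  0.01]
pad [605.1  10.5 140.9]
hub [577.2 -80.3 174.9]
kmid [ 556.8 -152.4  198.9]
```

```bash
python3 -m handwheel '{"gripper":[0,0,0,0,0],"offset":[[5,-28,-22],[20,-56,-44],[45,-84,-65],[70,-86,-67],[70,-86,-67]],"rot":[[0,0,0],[0,0,0],[0,0,0],[0,0,0],[0,0,0]]}'
python3 -m handwheel '{"gripper":[0,0],"offset":[[0,0,0],[0,0,0]],"rot":[[0,0,0],[0,0,0]]}'
python3 -c "
from h import *
st=state();print(st['ee_pos'],st['force'],rel([556.9,-152.3,187],st),RW(st['ee_rot']).round(3))"
```

```text
time_s: 6.23
ee_pos: [552.5, -152.0, 262.8]
ee_rot: [-179.2, 89.3, 163.5]
force: [-0.2, -0.4, -0.1]
gripper_width: 90.8
time_s: 6.4
ee_pos: [558.7, -152.1, 269.2]
ee_rot: [20.8, 89.9, 3.6]
force: [0.2, 0.2, 0.2]
gripper_width: 91.2
[ 558.74650711 -152.05684666  269.24841475] [0.17508394 0.19273364 0.21014699] [82.24577573 -0.81764652 -1.79840738] [[ 0.001  0.295  0.955]
 [ 0.     0.955 -0.295]
 [-1.     0.     0.001]]
```

```bash
python3 -m handwheel '{"gripper":[0,0,0,0,0],"offset":[[25,-1,-2],[50,-1,-2],[70,-1,-2],[82,-1,-2],[82,-1,-2]],"rot":[[0,0,0],[0,0,0],[0,0,0],[0,0,0],[0,0,0]]}'
python3 -m handwheel '{"gripper":[0],"offset":[[0,0,0]],"rot":[[0,0,0]]}'
python3 -c "
from h import *
st=state();print(st['ee_pos'],st['force'],rel([556.9,-152.3,187],st))
im=grab_frame('side')
cv2.imwrite('pics/s5.png',cv2.resize(im[80:260,220:400,::-1],None,fx=3.2,fy=3.2))
cv2.imwrite('pics/w5.png',grab_frame('wrist')[:,:,::-1])"
```

```text
time_s: 6.82
ee_pos: [555.7, -152.0, 184.9]
ee_rot: [175.1, 89.8, 157.9]
force: [-0.4, 0.2, -0.6]
gripper_width: 91.3
time_s: 6.9
ee_pos: [556.9, -152.6, 187.3]
ee_rot: [9.9, 89.9, -7.3]
force: [0.9, 0.3, 0.2]
gripper_width: 91.3
[ 556.87321085 -152.6289551   187.29574399] [0.92901352 0.29845378 0.24699842] [ 0.2957234   0.32213926 -0.07188596]
```

View pics/s5.png

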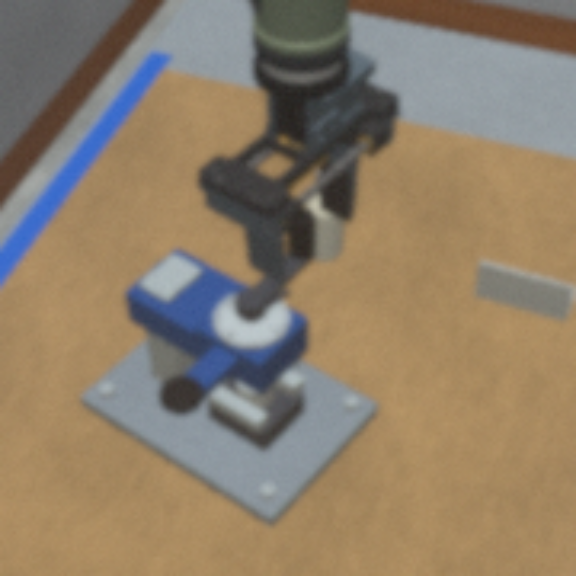

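View pics/w5.png

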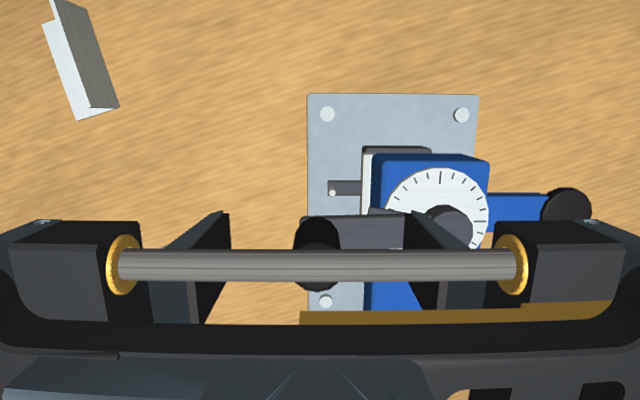

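The knob sits between the open fingers, near (317,258) in the wrist view. Closing on it.

```bash
python3 -m handwheel '{"gripper":[1,1,1,1,1],"offset":[[0,0,0],[0,0,0],[0,0,0],[0,0,0],[0,0,0]],"rot":[[0,0,0],[0,0,0],[0,0,0],[0,0,0],[0,0,0]]}' 25
python3 -m handwheel '{"gripper":[1,1,1,1,1],"offset":[[0,0,0],[0,0,0],[0,0,0],[0,0,0],[0,0,0]],"rot":[[0,0,0],[0,0,0],[0,0,0],[0,0,0],[0,0,0]]}'
```

```text
time_s: 7.42
ee_pos: [555.5, -153.2, 186.8]
ee_rot: [12.4, 90.0, -4.9]
force: [-0.0, 0.6, -0.2]
gripper_width: 61.0
time_s: 7.83
ee_pos: [555.4, -153.1, 186.5]
ee_rot: [138.4, 90.0, 121.1]
force: [-0.5, 0.9, 0.0]
gripper_width: 27.2
```

```bash
python3 -m handwheel '{"gripper":[1,1,1],"offset":[[0,0,0],[0,0,0],[0,0,0]],"rot":[[0,0,0],[0,0,0],[0,0,0]]}'
cat > tap.py <<'E'
from h import *
def where(st=None):
    st=st or state(); d=(RW(st['ee_rot']).T@(st['ee_pos']-np.array([577.2,-80.3,0])))
    yaw=np.radians(-17.15); X=np.array([np.cos(yaw),np.sin(yaw)]);Y=np.array([-X[1],X[0]])
    e=st['ee_pos'][:2]-[577.2,-80.3]; x,y=e@X,e@Y
    F=st['force'][:2]; r=np.array([x,y])/np.hypot(x,y); t=np.array([r[1],-r[0]]) # clockwise tangent
    f=np.array([F@X,F@Y])
    print('theta',round(float(np.arctan2(-x,-y)%(2*np.pi)),3),'r',round(float(np.hypot(x,y)),1),'z',round(float(st['ee_pos'][2]),1),'Frad',round(float(f@r),1),'Ftan',round(float(f@t),1),'Fz',round(float(st['force'][2]),1),'w',round(float(st['gripper_width']),1),'t',round(st['time_s'],2))
if __name__=='__main__':
    import sys
    where()
    if len(sys.argv)>1:
        a,b=map(float,sys.argv[1:3]); n=5
        P=lambda q:np.array([.3*q,-75*np.cos(q),-75*np.sin(q)])
        print([list((P(a+(b-a)*i/n)-P(a)).round(1)) for i in range(1,n+1)])
E
python3 tap.py; python3 - <<'E'
import numpy as np
P=lambda q:np.array([.3*q,-75*np.cos(q),-75*np.sin(q)])
for k in range(5):
    a=.75*k if k<4 else 3.0
    print(a,[[round(float(v),1) for v in P(a+.15*i)-P(a)] for i in range(1,6)])
E
```

```text
time_s: 8.08
ee_pos: [555.4, -152.9, 186.5]
ee_rot: [105.3, 90.0, 88.1]
force: [-0.2, 0.6, 0.1]
gripper_width: 24.2
theta 6.275 r 75.8 z 186.5 Frad -0.5 Ftan 0.4 Fz 0.1 w 24.2 t 8.08
0.0 [[0.0, 0.8, -11.2], [0.1, 3.3, -22.2], [0.1, 7.5, -32.6], [0.2, 13.1, -42.3], [0.2, 20.1, -51.1]]
0.75 [[0.0, 8.3, -7.6], [0.1, 17.6, -13.9], [0.1, 27.7, -18.8], [0.2, 38.5, -22.1], [0.2, 49.6, -23.7]]
1.5 [[0.0, 11.2, 0.0], [0.1, 22.3, 1.8], [0.1, 33.1, 5.1], [0.2, 43.2, 10.1], [0.2, 52.4, 16.5]]
2.25 [[0.0, 8.2, 7.7], [0.1, 15.1, 16.5], [0.1, 20.7, 26.3], [0.2, 24.7, 36.8], [0.2, 27.1, 47.8]]
3.0 [[0.0, 0.7, 11.2], [0.1, -0.2, 22.4], [0.1, -2.8, 33.3], [0.2, -7.0, 43.8], [0.2, -12.7, 53.5]]
```

Gripped at a width of 24.2 mm, with almost no side force. Starting the forward turn.

```bash
python3 -m handwheel '{"gripper":[1,1,1,1,1],"offset":[[0,0.8,-11.2],[0.1,3.3,-22.2],[0.1,7.5,-32.6],[0.2,13.1,-42.3],[0.2,20.1,-51.1]],"rot":[[0,0,0],[0,0,0],[0,0,0],[0,0,0],[0,0,0]]}'
python3 tap.py
```

```text
time_s: 8.5
ee_pos: [512.4, -120.2, 186.6]
ee_rot: [-54.6, 89.8, -71.8]
force: [2.7, -4.7, -1.2]
gripper_width: 24.1
theta 0.72 r 76.1 z 186.6 Frad 0.1 Ftan -5.4 Fz -1.2 w 24.1 t 8.5
```

Ftan is -5.4 N with no radial load, so the crank is following. Continuing.

```bash
python3 -m handwheel '{"gripper":[1,1,1,1,1],"offset":[[0,8.3,-7.6],[0.1,17.6,-13.9],[0.1,27.7,-18.8],[0.2,38.5,-22.1],[0.2,49.6,-23.7]],"rot":[[0,0,0],[0,0,0],[0,0,0],[0,0,0],[0,0,0]]}'
python3 tap.py
```

```text
time_s: 8.92
ee_pos: [502.5, -65.3, 186.3]
ee_rot: [-119.4, 89.7, -136.6]
force: [-3.7, -4.9, 1.7]
gripper_width: 23.7
theta 1.47 r 76.2 z 186.3 Frad 2.6 Ftan -5.5 Fz 1.7 w 23.7 t 8.92
```

```bash
python3 -m handwheel '{"gripper":[1,1,1,1,1],"offset":[[0,11.2,0],[0.1,22.3,1.8],[0.1,33.1,5.1],[0.2,43.2,10.1],[0.2,52.4,16.5]],"rot":[[0,0,0],[0,0,0],[0,0,0],[0,0,0],[0,0,0]]}'
python3 tap.py 2.25 3.05
```

```text
time_s: 9.33
ee_pos: [533.0, -19.0, 185.9]
ee_rot: [-154.2, 89.6, -171.4]
force: [-5.0, -1.4, 2.8]
gripper_width: 23.8
theta 2.217 r 75.6 z 185.9 Frad 1.8 Ftan -4.9 Fz 2.8 w 23.8 t 9.33
[[np.float64(0.0), np.float64(8.7), np.float64(8.3)], [np.float64(0.1), np.float64(16.0), np.float64(17.8)], [np.float64(0.1), np.float64(21.6), np.float64(28.4)], [np.float64(0.2), np.float64(25.5), np.float64(39.7)], [np.float64(0.2), np.float64(27.6), np.float64(51.5)]]
```

```bash
python3 -m handwheel '{"gripper":[1,1,1,1,1],"offset":[[0,8.7,8.3],[0.1,16,17.8],[0.1,21.6,28.4],[0.2,25.5,39.7],[0.2,27.6,51.5]],"rot":[[0,0,0],[0,0,0],[0,0,0],[0,0,0],[0,0,0]]}'
python3 -m handwheel '{"gripper":[1,1],"offset":[[0,0.3,6.7],[0,0.3,6.7]],"rot":[[0,0,0],[0,0,0]]}'
python3 tap.py 3.14 2.35; python3 tap.py 2.35 1.57
```

```text
time_s: 9.75
ee_pos: [590.9, -6.8, 185.6]
ee_rot: [-177.2, 89.6, 165.6]
force: [-4.2, 1.8, 2.3]
gripper_width: 23.7
time_s: 9.92
ee_pos: [599.6, -9.2, 185.5]
ee_rot: [161.9, 89.9, 144.7]
force: [-1.9, 1.8, 2.9]
gripper_width: 24.0
theta 3.148 r 74.5 z 185.5 Frad 1.2 Ftan -2.4 Fz 2.9 w 24.0 t 9.92
[[np.float64(-0.0), np.float64(-1.0), np.float64(-11.8)], [np.float64(-0.1), np.float64(-3.8), np.float64(-23.3)], [np.float64(-0.1), np.float64(-8.3), np.float64(-34.2)], [np.float64(-0.2), np.float64(-14.6), np.float64(-44.3)], [np.float64(-0.2), np.float64(-22.3), np.float64(-53.2)]]
theta 3.148 r 74.5 z 185.5 Frad 1.2 Ftan -2.4 Fz 2.9 w 24.0 t 9.92
[[np.float64(-0.0), np.float64(-8.9), np.float64(-7.5)], [np.float64(-0.1), np.float64(-18.9), np.float64(-13.6)], [np.float64(-0.1), np.float64(-29.7), np.float64(-18.0)], [np.float64(-0.2), np.float64(-41.1), np.float64(-20.7)], [np.float64(-0.2), np.float64(-52.8), np.float64(-21.6)]]
```

```bash
python3 -m handwheel '{"gripper":[1,1,1,1,1],"offset":[[0,-1,-11.8],[-0.1,-3.8,-23.3],[-0.1,-8.3,-34.2],[-0.2,-14.6,-44.3],[-0.2,-22.3,-53.2]],"rot":[[0,0,0],[0,0,0],[0,0,0],[0,0,0],[0,0,0]]}'
python3 -m handwheel '{"gripper":[1,1,1,1,1],"offset":[[0,-8.9,-7.5],[-0.1,-18.9,-13.6],[-0.1,-29.7,-18],[-0.2,-41.1,-20.7],[-0.2,-52.8,-21.6]],"rot":[[0,0,0],[0,0,0],[0,0,0],[0,0,0],[0,0,0]]}'
python3 -m handwheel '{"gripper":[1],"offset":[[0,0,0]],"rot":[[0,0,0]]}'
python3 tap.py 1.57 2.35;python3 tap.py 2.35 3.14;python3 tap.py 3.14 3.93;python3 tap.py 3.93 4.71
python3 -c "
from h import *
im=grab_frame('scene')
cv2.imwrite('pics/c6.png',cv2.resize(im[100:300,200:400,::-1],None,fx=3,fy=3))"
```

```text
time_s: 10.33
ee_pos: [543.4, -13.6, 186.5]
ee_rot: [51.4, 89.6, 34.2]
force: [2.4, 5.9, -0.5]
gripper_width: 24.1
time_s: 10.75
ee_pos: [504.8, -57.9, 186.4]
ee_rot: [108.3, 89.8, 91.1]
force: [-2.0, 5.6, 2.0]
gripper_width: 23.9
time_s: 10.83
ee_pos: [504.4, -59.4, 186.3]
ee_rot: [139.4, 89.9, 122.1]
force: [-3.7, 2.9, 3.1]
gripper_width: 24.0
theta 1.551 r 75.7 z 186.3 Frad 4.4 Ftan 1.8 Fz 3.1 w 24.0 t 10.83
[[np.float64(0.0), np.float64(11.7), np.float64(0.9)], [np.float64(0.1), np.float64(23.0), np.float64(3.6)], [np.float64(0.1), np.float64(33.8), np.float64(8.0)], [np.float64(0.2), np.float64(43.8), np.float64(14.1)], [np.float64(0.2), np.float64(52.8), np.float64(21.6)]]
theta 1.551 r 75.7 z 186.3 Frad 4.4 Ftan 1.8 Fz 3.1 w 24.0 t 10.83
[[np.float64(0.0), np.float64(7.7), np.float64(9.0)], [np.float64(0.1), np.float64(14.0), np.float64(19.0)], [np.float64(0.1), np.float64(18.5), np.float64(29.9)], [np.float64(0.2), np.float64(21.3), np.float64(41.4)], [np.float64(0.2), np.float64(22.3), np.float64(53.2)]]
theta 1.551 r 75.7 z 186.3 Frad 4.4 Ftan 1.8 Fz 3.1 w 24.0 t 10.83
[[np.float64(0.0), np.float64(-0.9), np.float64(11.8)], [np.float64(0.1), np.float64(-3.7), np.float64(23.3)], [np.float64(0.1), np.float64(-8.2), np.float64(34.2)], [np.float64(0.2), np.float64(-14.4), np.float64(44.3)], [np.float64(0.2), np.float64(-22.1), np.float64(53.3)]]
theta 1.551 r 75.7 z 186.3 Frad 4.4 Ftan 1.8 Fz 3.1 w 24.0 t 10.83
[[np.float64(0.0), np.float64(-8.9), np.float64(7.6)], [np.float64(0.1), np.float64(-18.9), np.float64(13.7)], [np.float64(0.1), np.float64(-29.7), np.float64(18.1)], [np.float64(0.2), np.float64(-41.0), np.float64(20.9)], [np.float64(0.2), np.float64(-52.7), np.float64(21.8)]]
```

View pics/c6.png

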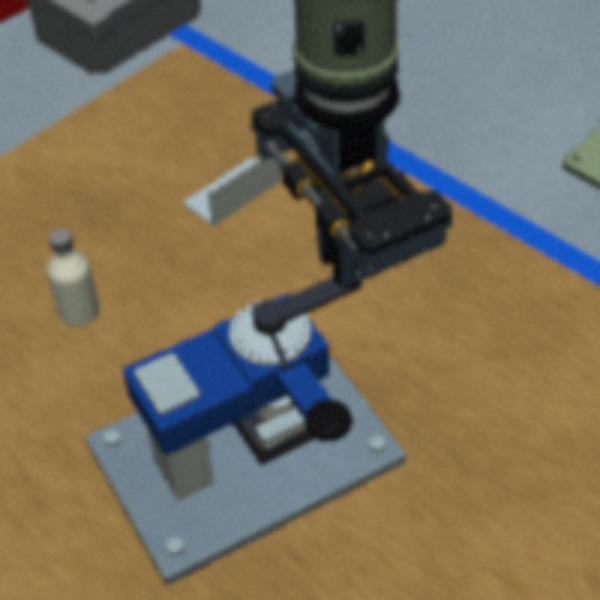

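The crank points at about 1.55 rad, and the drag hand was left at about π, towards the pad. Next, the second half turn forward, to about 4.6 rad.

```bash
python3 -m handwheel '{"gripper":[1,1,1,1,1],"offset":[[0,11.7,0.9],[0.1,23,3.6],[0.1,33.8,8],[0.2,43.8,14.1],[0.2,52.8,21.6]],"rot":[[0,0,0],[0,0,0],[0,0,0],[0,0,0],[0,0,0]]}'
python3 -m handwheel '{"gripper":[1,1,1,1,1],"offset":[[0,7.7,9],[0.1,14,19],[0.1,18.5,29.9],[0.2,21.3,41.4],[0.2,22.3,53.2]],"rot":[[0,0,0],[0,0,0],[0,0,0],[0,0,0],[0,0,0]]}'
python3 -m handwheel '{"gripper":[1,1,1,1,1],"offset":[[0,-0.9,11.8],[0.1,-3.7,23.3],[0.1,-8.2,34.2],[0.2,-14.4,44.3],[0.2,-22.1,53.3]],"rot":[[0,0,0],[0,0,0],[0,0,0],[0,0,0],[0,0,0]]}'
python3 tap.py 3.93 4.6;python3 tap.py 4.6 3.93; python3 tap.py 3.93 3.14
```

```text
time_s: 11.3
ee_pos: [540.6, -14.6, 186.0]
ee_rot: [-152.4, 89.8, -169.6]
force: [-5.6, 0.6, 3.4]
gripper_width: 24.2
time_s: 11.72
ee_pos: [599.2, -8.8, 185.5]
ee_rot: [-160.0, 89.8, -177.2]
force: [-4.3, 0.8, 1.1]
gripper_width: 24.0
time_s: 12.13
ee_pos: [643.9, -46.4, 184.8]
ee_rot: [-179.9, 89.8, 162.9]
force: [-4.1, 2.0, 0.3]
gripper_width: 24.1
theta 3.943 r 74.8 z 184.8 Frad -2.8 Ftan -3.6 Fz 0.3 w 24.1 t 12.13
[[np.float64(0.0), np.float64(-7.6), np.float64(6.6)], [np.float64(0.1), np.float64(-16.0), np.float64(12.1)], [np.float64(0.1), np.float64(-25.0), np.float64(16.4)], [np.float64(0.2), np.float64(-34.6), np.float64(19.5)], [np.float64(0.2), np.float64(-44.5), np.float64(21.3)]]
theta 3.943 r 74.8 z 184.8 Frad -2.8 Ftan -3.6 Fz 0.3 w 24.1 t 12.13
[[np.float64(-0.0), np.float64(9.9), np.float64(-1.8)], [np.float64(-0.1), np.float64(19.4), np.float64(-4.9)], [np.float64(-0.1), np.float64(28.5), np.float64(-9.2)], [np.float64(-0.2), np.float64(36.9), np.float64(-14.7)], [np.float64(-0.2), np.float64(44.5), np.float64(-21.3)]]
theta 3.943 r 74.8 z 184.8 Frad -2.8 Ftan -3.6 Fz 0.3 w 24.1 t 12.13
[[np.float64(-0.0), np.float64(7.7), np.float64(-9.0)], [np.float64(-0.1), np.float64(13.9), np.float64(-19.1)], [np.float64(-0.1), np.float64(18.5), np.float64(-30.0)], [np.float64(-0.2), np.float64(21.2), np.float64(-41.5)], [np.float64(-0.2), np.float64(22.1), np.float64(-53.3)]]
```

```bash
python3 -m handwheel '{"gripper":[1,1,1,1,1],"offset":[[0,-7.6,6.6],[0.1,-16,12.1],[0.1,-25,16.4],[0.2,-34.6,19.5],[0.2,-44.5,21.3]],"rot":[[0,0,0],[0,0,0],[0,0,0],[0,0,0],[0,0,0]]}'
python3 -m handwheel '{"gripper":[1],"offset":[[0,0,0]],"rot":[[0,0,0]]}'
python3 tap.py
python3 -m handwheel '{"gripper":[1,1,1,1,1],"offset":[[0,9.9,-1.8],[-0.1,19.4,-4.9],[-0.1,28.5,-9.2],[-0.2,36.9,-14.7],[-0.2,44.5,-21.3]],"rot":[[0,0,0],[0,0,0],[0,0,0],[0,0,0],[0,0,0]]}'
python3 -m handwheel '{"gripper":[1,1,1,1,1],"offset":[[0,7.7,-9],[-0.1,13.9,-19.1],[-0.1,18.5,-30],[-0.2,21.2,-41.5],[-0.2,22.1,-53.3]],"rot":[[0,0,0],[0,0,0],[0,0,0],[0,0,0],[0,0,0]]}'
python3 -m handwheel '{"gripper":[1],"offset":[[0,0,0]],"rot":[[0,0,0]]}'
python3 tap.py
python3 -c "
from h import *
im=grab_frame('scene')
cv2.imwrite('pics/c7.png',cv2.resize(im[100:300,200:400,::-1],None,fx=3,fy=3))"
```

```text
time_s: 12.55
ee_pos: [650.9, -95.0, 184.4]
ee_rot: [146.2, 89.8, 129.0]
force: [-4.0, 6.3, -0.9]
gripper_width: 23.7
time_s: 12.63
ee_pos: [650.5, -96.4, 184.4]
ee_rot: [172.8, 89.8, 155.5]
force: [-4.1, 2.6, -0.5]
gripper_width: 24.1
theta 4.63 r 75.0 z 184.4 Frad -4.5 Ftan -1.7 Fz -0.5 w 24.1 t 12.63
time_s: 13.05
ee_pos: [644.7, -49.1, 185.2]
ee_rot: [-63.2, 89.6, -80.4]
force: [-1.4, -5.8, -1.5]
gripper_width: 23.8
time_s: 13.47
ee_pos: [602.7, -10.6, 186.1]
ee_rot: [-5.8, 89.5, -23.0]
force: [4.6, -2.1, -2.9]
gripper_width: 23.9
time_s: 13.55
ee_pos: [600.6, -9.9, 186.2]
ee_rot: [-6.9, 89.7, -24.1]
force: [3.2, -1.7, -3.1]
gripper_width: 24.0
theta 3.164 r 74.2 z 186.2 Frad -0.6 Ftan 3.6 Fz -3.1 w 24.0 t 13.55
```

View pics/c7.png

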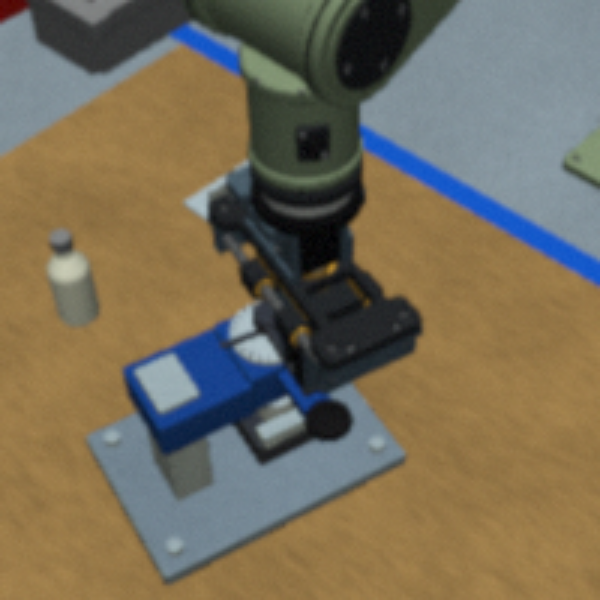

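```bash
python3 -m handwheel '{"gripper":[1,1,1,1,1],"offset":[[0,-0.9,11.8],[0.1,-3.7,23.3],[0.1,-8.2,34.2],[0.2,-14.4,44.3],[0.2,-22.1,53.3]],"rot":[[0,0,0],[0,0,0],[0,0,0],[0,0,0],[0,0,0]]}'
python3 -m handwheel '{"gripper":[1,1,1,1,1],"offset":[[0,-7.6,6.6],[0.1,-16,12.1],[0.1,-25,16.4],[0.2,-34.6,19.5],[0.2,-44.5,21.3]],"rot":[[0,0,0],[0,0,0],[0,0,0],[0,0,0],[0,0,0]]}'
python3 tap.py 4.6 4.9; python3 -c "
from math import *
for a in [4.9+.08*i for i in range(15)]:
  print(round(a,2),[(round(-75*(cos(a+d)-cos(a)),1),round(-75*(sin(a+d)-sin(a)),1)) for d in (.02,.04,.06,.08)])"
cat > chk.py <<'E'
from h import *
import sys
st=state(); yaw=np.radians(-17.15); X=np.array([np.cos(yaw),np.sin(yaw)]);Y=np.array([-X[1],X[0]])
e=st['ee_pos'][:2]-[577.2,-80.3]; x,y=e@X,e@Y; r=np.array([x,y])/np.hypot(x,y); t=np.array([r[1],-r[0]])
F=st['force'][:2]; ft=np.array([F@X,F@Y])@t
print('th %.3f r %.1f Ftan %.1f'%(np.arctan2(-x,-y)%(2*np.pi),np.hypot(x,y),ft))
sys.exit(ft<-7.5)
E
```

```text
time_s: 14.02
ee_pos: [644.1, -46.8, 184.9]
ee_rot: [175.8, 89.8, 158.5]
force: [-4.5, 1.5, -1.2]
gripper_width: 23.9
time_s: 14.43
ee_pos: [650.8, -95.3, 184.4]
ee_rot: [147.4, 89.8, 130.1]
force: [-4.4, 7.0, -2.9]
gripper_width: 23.7
theta 4.614 r 75.1 z 184.4 Frad -5.7 Ftan -6.0 Fz -2.9 w 23.7 t 14.43
[[np.float64(0.0), np.float64(-4.5), np.float64(0.4)], [np.float64(0.0), np.float64(-9.0), np.float64(0.5)], [np.float64(0.1), np.float64(-13.5), np.float64(0.3)], [np.float64(0.1), np.float64(-18.0), np.float64(-0.1)], [np.float64(0.1), np.float64(-22.4), np.float64(-0.8)]]
4.9 [(-1.5, -0.3), (-2.9, -0.6), (-4.4, -1.0), (-5.8, -1.4)]
4.98 [(-1.4, -0.4), (-2.9, -0.9), (-4.3, -1.3), (-5.7, -1.8)]
5.06 [(-1.4, -0.5), (-2.8, -1.1), (-4.2, -1.7), (-5.6, -2.3)]
5.14 [(-1.4, -0.6), (-2.7, -1.3), (-4.0, -2.0), (-5.4, -2.7)]
5.22 [(-1.3, -0.7), (-2.6, -1.5), (-3.9, -2.3), (-5.1, -3.1)]
5.3 [(-1.2, -0.8), (-2.5, -1.7), (-3.7, -2.6), (-4.9, -3.5)]
5.38 [(-1.2, -0.9), (-2.3, -1.9), (-3.4, -2.9), (-4.6, -3.9)]
5.46 [(-1.1, -1.0), (-2.2, -2.1), (-3.2, -3.2), (-4.2, -4.3)]
5.54 [(-1.0, -1.1), (-2.0, -2.2), (-2.9, -3.4), (-3.9, -4.6)]
5.62 [(-0.9, -1.2), (-1.8, -2.4), (-2.7, -3.6), (-3.5, -4.9)]
5.7 [(-0.8, -1.3), (-1.6, -2.5), (-2.4, -3.8), (-3.1, -5.1)]
5.78 [(-0.7, -1.3), (-1.4, -2.7), (-2.1, -4.0), (-2.7, -5.4)]
5.86 [(-0.6, -1.4), (-1.2, -2.8), (-1.7, -4.2), (-2.2, -5.6)]
5.94 [(-0.5, -1.4), (-1.0, -2.8), (-1.4, -4.3), (-1.8, -5.7)]
6.02 [(-0.4, -1.5), (-0.7, -2.9), (-1.0, -4.4), (-1.3, -5.8)]
```

```bash
python3 -m handwheel '{"gripper":[1,1,1,1,1],"offset":[[0,-4.5,0],[0,-9,-0.2],[0.1,-13.5,-0.6],[0.1,-18,-1.1],[0.1,-22.4,-1.8]],"rot":[[0,0,0],[0,0,0],[0,0,0],[0,0,0],[0,0,0]]}'
python3 chk.py && python3 -m handwheel '{"gripper":[1,1],"offset":[[0,-1.5,-0.3],[0,-2.9,-0.6]],"rot":[[0,0,0],[0,0,0]]}' && python3 chk.py &&  python3 -m handwheel '{"gripper":[1,1],"offset":[[0,-1.5,-0.4],[0,-2.9,-0.8]],"rot":[[0,0,0],[0,0,0]]}' && python3 chk.py
```

```text
time_s: 14.85
ee_pos: [643.3, -115.5, 184.6]
ee_rot: [107.9, 89.8, 90.6]
force: [-2.2, 6.3, -2.2]
gripper_width: 23.9
th 4.903 r 74.9 Ftan -4.5False
```

```bash
sed -i 's/sys.exit(ft<-7.5)/sys.exit(int(ft<-7.5))/' chk.py
python3 -m handwheel '{"gripper":[1,1],"offset":[[0,-1.5,-0.3],[0,-2.9,-0.6]],"rot":[[0,0,0],[0,0,0]]}' && python3 chk.py &&  python3 -m handwheel '{"gripper":[1,1],"offset":[[0,-1.5,-0.4],[0,-2.9,-0.8]],"rot":[[0,0,0],[0,0,0]]}' && python3 chk.py && python3 -m handwheel '{"gripper":[1,1],"offset":[[0,-1.4,-0.4],[0,-2.9,-0.9]],"rot":[[0,0,0],[0,0,0]]}' && python3 chk.py && python3 -m handwheel '{"gripper":[1,1],"offset":[[0,-1.4,-0.5],[0,-2.8,-1]],"rot":[[0,0,0],[0,0,0]]}' && python3 chk.py
```

```text
time_s: 15.02
ee_pos: [641.9, -118.1, 184.6]
ee_rot: [106.2, 89.8, 88.9]
force: [-2.2, 5.9, -3.3]
gripper_width: 23.9
th 4.942 r 74.9 Ftan -4.0
time_s: 15.18
ee_pos: [640.4, -120.5, 184.6]
ee_rot: [101.3, 89.8, 84.0]
force: [-1.4, 6.8, -2.4]
gripper_width: 23.9
th 4.979 r 74.9 Ftan -4.9
time_s: 15.35
ee_pos: [638.8, -122.9, 184.6]
ee_rot: [98.1, 89.8, 80.8]
force: [-1.3, 5.9, -2.8]
gripper_width: 23.8
th 5.018 r 74.9 Ftan -4.1
time_s: 15.52
ee_pos: [637.1, -125.3, 184.6]
ee_rot: [94.8, 89.8, 77.5]
force: [-1.5, 5.9, -2.8]
gripper_width: 23.9
th 5.057 r 74.9 Ftan -3.8
```

```bash
python3 -m handwheel '{"gripper":[1,1],"offset":[[0.1,-1.4,-0.5],[0.2,-2.8,-1.1]],"rot":[[0,0,0],[0,0,0]]}' && python3 chk.py &&  python3 -m handwheel '{"gripper":[1,1],"offset":[[0.1,-1.4,-0.6],[0.2,-2.7,-1.2]],"rot":[[0,0,0],[0,0,0]]}' && python3 chk.py && python3 -m handwheel '{"gripper":[1,1],"offset":[[0.1,-1.4,-0.6],[0.2,-2.7,-1.3]],"rot":[[0,0,0],[0,0,0]]}' && python3 chk.py && python3 -m handwheel '{"gripper":[1,1],"offset":[[0,-1.3,-0.7],[0,-2.7,-1.4]],"rot":[[0,0,0],[0,0,0]]}' && python3 chk.py && python3 -m handwheel '{"gripper":[1,1],"offset":[[0,-1.3,-0.7],[0,-2.6,-1.5]],"rot":[[0,0,0],[0,0,0]]}' && python3 chk.py && python3 -m handwheel '{"gripper":[1,1],"offset":[[0,-1.3,-0.8],[0,-2.5,-1.6]],"rot":[[0,0,0],[0,0,0]]}' && python3 chk.py
```

```text
time_s: 15.68
ee_pos: [635.4, -127.6, 184.6]
ee_rot: [88.9, 89.8, 71.6]
force: [-0.7, 6.0, -2.0]
gripper_width: 24.1
th 5.096 r 75.0 Ftan -4.3
time_s: 15.85
ee_pos: [633.6, -129.8, 184.5]
ee_rot: [83.4, 89.8, 66.1]
force: [-1.0, 6.5, -1.7]
gripper_width: 24.0
th 5.134 r 75.1 Ftan -4.2
time_s: 16.02
ee_pos: [631.7, -132.0, 184.5]
ee_rot: [77.2, 89.8, 59.9]
force: [-0.4, 6.5, -0.9]
gripper_width: 24.4
th 5.172 r 75.2 Ftan -4.4
time_s: 16.18
ee_pos: [629.6, -134.1, 184.5]
ee_rot: [75.0, 89.7, 57.7]
force: [-0.6, 6.6, -0.9]
gripper_width: 24.1
th 5.212 r 75.2 Ftan -4.2
time_s: 16.35
ee_pos: [627.5, -136.2, 184.5]
ee_rot: [73.9, 89.7, 56.6]
force: [0.1, 6.5, -0.9]
gripper_width: 24.0
th 5.251 r 75.2 Ftan -4.4
time_s: 16.52
ee_pos: [625.3, -138.1, 184.5]
ee_rot: [71.6, 89.7, 54.3]
force: [-0.3, 6.1, -1.9]
gripper_width: 24.1
th 5.290 r 75.2 Ftan -3.7
```

```bash
python3 -m handwheel '{"gripper":[1,1],"offset":[[0,-1.2,-0.8],[0,-2.5,-1.6]],"rot":[[0,0,0],[0,0,0]]}' && python3 chk.py &&  python3 -m handwheel '{"gripper":[1,1],"offset":[[0.1,-1.2,-0.9],[0.1,-2.4,-1.8]],"rot":[[0,0,0],[0,0,0]]}' && python3 chk.py && python3 -m handwheel '{"gripper":[1,1],"offset":[[0,-1.2,-0.9],[0,-2.3,-1.9]],"rot":[[0,0,0],[0,0,0]]}' && python3 chk.py && python3 -m handwheel '{"gripper":[1,1],"offset":[[0,-1.1,-1],[0.1,-2.2,-2]],"rot":[[0,0,0],[0,0,0]]}' && python3 chk.py && python3 -m handwheel '{"gripper":[1,1],"offset":[[0,-1.1,-1],[0,-2.1,-2.1]],"rot":[[0,0,0],[0,0,0]]}' && python3 chk.py && python3 -m handwheel '{"gripper":[1,1],"offset":[[0,-1,-1.1],[0,-2,-2.2]],"rot":[[0,0,0],[0,0,0]]}' && python3 chk.py
```

```text
time_s: 16.68
ee_pos: [623.1, -139.9, 184.4]
ee_rot: [71.5, 89.7, 54.3]
force: [0.1, 6.4, -2.1]
gripper_width: 24.2
th 5.328 r 75.3 Ftan -4.0
time_s: 16.85
ee_pos: [620.8, -141.7, 184.4]
ee_rot: [67.7, 89.7, 50.4]
force: [-0.1, 6.3, -1.7]
gripper_width: 24.1
th 5.367 r 75.3 Ftan -3.6
time_s: 17.02
ee_pos: [618.4, -143.4, 184.4]
ee_rot: [65.3, 89.7, 48.0]
force: [0.9, 7.5, -1.9]
gripper_width: 24.3
th 5.405 r 75.3 Ftan -4.8
time_s: 17.18
ee_pos: [616.0, -144.9, 184.4]
ee_rot: [61.0, 89.7, 43.7]
force: [1.2, 6.9, -1.7]
gripper_width: 23.7
th 5.443 r 75.4 Ftan -4.6
time_s: 17.35
ee_pos: [613.5, -146.4, 184.4]
ee_rot: [58.0, 89.7, 40.7]
force: [1.1, 7.0, -1.1]
gripper_width: 24.0
th 5.481 r 75.4 Ftan -4.4
time_s: 17.52
ee_pos: [611.0, -147.7, 184.4]
ee_rot: [54.2, 89.7, 37.0]
force: [1.2, 5.9, -2.9]
gripper_width: 24.1
th 5.520 r 75.4 Ftan -3.7
```

```bash
python3 -m handwheel '{"gripper":[1,1],"offset":[[0.1,-0.8,-1.3],[0.1,-1.7,-2.5]],"rot":[[0,0,0],[0,0,0]]}' && python3 chk.py &&  python3 -m handwheel '{"gripper":[1,1],"offset":[[0.1,-0.8,-1.3],[0.1,-1.6,-2.6]],"rot":[[0,0,0],[0,0,0]]}' && python3 chk.py && python3 -m handwheel '{"gripper":[1,1],"offset":[[0,-0.9,-1.2],[0,-1.8,-2.4]],"rot":[[0,0,0],[0,0,0]]}' && python3 chk.py && python3 -m handwheel '{"gripper":[1,1],"offset":[[0,-0.8,-1.2],[0.1,-1.7,-2.5]],"rot":[[0,0,0],[0,0,0]]}' && python3 chk.py && python3 -m handwheel '{"gripper":[1,1],"offset":[[0,-0.8,-1.3],[0,-1.6,-2.6]],"rot":[[0,0,0],[0,0,0]]}' && python3 chk.py && python3 -m handwheel '{"gripper":[1,1],"offset":[[0,-0.7,-1.3],[0,-1.5,-2.6]],"rot":[[0,0,0],[0,0,0]]}' && python3 chk.py
```

```text
time_s: 17.68
ee_pos: [608.4, -148.9, 184.5]
ee_rot: [44.9, 89.7, 27.6]
force: [1.9, 5.0, -1.9]
gripper_width: 23.8
th 5.557 r 75.3 Ftan -3.8
time_s: 17.85
ee_pos: [605.7, -149.9, 184.6]
ee_rot: [37.0, 89.6, 19.7]
force: [2.7, 4.3, -1.2]
gripper_width: 23.9
th 5.595 r 75.2 Ftan -4.2
time_s: 18.02
ee_pos: [603.4, -150.8, 184.7]
ee_rot: [35.6, 89.6, 18.3]
force: [5.3, 7.0, -2.6]
gripper_width: 24.2
th 5.628 r 75.2 Ftan -7.4
time_s: 18.18
ee_pos: [601.8, -151.3, 184.8]
ee_rot: [33.8, 89.4, 16.5]
force: [7.3, 6.6, -3.6]
gripper_width: 24.1
th 5.650 r 75.1 Ftan -9.0
```

```bash
python3 -m handwheel '{"gripper":[1],"offset":[[0,-0.5,-0.8]],"rot":[[0,0,0]]}'; python3 chk.py;  python3 -m handwheel '{"gripper":[1],"offset":[[0,0,0]],"rot":[[0,0,0]]}' ; python3 chk.py
```

```text
time_s: 18.27
ee_pos: [601.4, -151.4, 184.8]
ee_rot: [33.7, 89.3, 16.4]
force: [9.6, 7.0, -4.6]
gripper_width: 23.9
th 5.655 r 75.1 Ftan -11.3
time_s: 18.35
ee_pos: [601.5, -151.3, 184.8]
ee_rot: [33.5, 89.3, 16.2]
force: [7.3, 6.5, -3.7]
gripper_width: 24.0
th 5.654 r 75.0 Ftan -9.0
```

```bash
python3 -m handwheel '{"gripper":[1],"offset":[[0,-0.4,-0.7]],"rot":[[0,0,0]]}'; python3 chk.py;  python3 -m handwheel '{"gripper":[1],"offset":[[0,-0.2,-0.3]],"rot":[[0,0,0]]}' ; python3 chk.py; python3 -m handwheel '{"gripper":[1],"offset":[[0,0,0]],"rot":[[0,0,0]]}' ; python3 chk.py
```

```text
time_s: 18.43
ee_pos: [601.1, -151.4, 184.9]
ee_rot: [32.7, 89.3, 15.4]
force: [8.9, 7.2, -3.3]
gripper_width: 23.8
th 5.660 r 75.0 Ftan -10.7
time_s: 18.52
ee_pos: [600.9, -151.4, 184.9]
ee_rot: [32.8, 89.2, 15.5]
force: [9.1, 8.2, -3.7]
gripper_width: 23.9
th 5.662 r 75.0 Ftan -11.3
time_s: 18.6
ee_pos: [601.0, -151.4, 184.9]
ee_rot: [32.6, 89.2, 15.3]
force: [7.6, 7.2, -4.7]
gripper_width: 23.9
th 5.661 r 75.0 Ftan -9.4
```

```bash
python3 -m handwheel '{"gripper":[1,1,1],"offset":[[0,-0.4,-0.7],[0,-0.4,-0.7],[0,-0.4,-0.7]],"rot":[[0,0,0],[0,0,0],[0,0,0]]}'; python3 chk.py
```

```text
time_s: 18.85
ee_pos: [600.5, -151.5, 184.9]
ee_rot: [32.1, 89.2, 14.8]
force: [9.6, 6.9, -4.5]
gripper_width: 23.9
th 5.667 r 75.0 Ftan -11.3
```

Held above 9 N at the knob for about 0.5 s, ending at 11.3 N, which puts roughly 7 N on the stop. I'll ease the preload and open the fingers.

```bash
python3 -m handwheel '{"gripper":[1,1],"offset":[[0.4,0.4,0.7],[0.6,0.8,1.3]],"rot":[[0,0,0],[0,0,0]]}'; python3 chk.py
python3 -m handwheel '{"gripper":[0,0,0,0,0],"offset":[[0,0,0],[0,0,0],[0,0,0],[0,0,0],[0,0,0]],"rot":[[0,0,0],[0,0,0],[0,0,0],[0,0,0],[0,0,0]]}'
python3 -m handwheel '{"gripper":[0,0,0,0,0],"offset":[[0,0,0],[0,0,0],[0,0,0],[0,0,0],[0,0,0]],"rot":[[0,0,0],[0,0,0],[0,0,0],[0,0,0],[0,0,0]]}'
```

```text
time_s: 19.02
ee_pos: [601.4, -151.5, 184.6]
ee_rot: [30.4, 89.3, 13.1]
force: [7.1, 6.0, -1.4]
gripper_width: 24.2
th 5.656 r 75.2 Ftan -8.7
time_s: 19.43
ee_pos: [596.1, -153.5, 183.7]
ee_rot: [-30.6, 89.9, -47.9]
force: [-1.2, -0.1, -0.2]
gripper_width: 54.6
time_s: 19.85
ee_pos: [595.9, -152.6, 183.5]
ee_rot: [35.7, 90.0, 18.4]
force: [-0.6, 0.0, 0.2]
gripper_width: 87.4
```

```bash
python3 -m handwheel '{"gripper":[0,0,0,0,0],"offset":[[-20,0,0],[-55,0,0],[-95,0,0],[-130,0,0],[-160,0,0]],"rot":[[0,0,0],[0,0,0],[0,0,0],[0,0,0],[0,0,0]]}'
python3 -m handwheel '{"gripper":[0,0,0,0,0],"offset":[[0,20,25],[0,40,42],[0,60,45],[0,65,45],[0,65,45]],"rot":[[0,0,0],[0,0,0],[0,0,0],[0,0,0],[0,0,0]]}'
python3 -m handwheel '{"gripper":[0,0],"offset":[[0,0,0],[0,0,0]],"rot":[[0,0,0],[0,0,0]]}'
python3 look.py w8;python3 -c "
from h import *
for n in ('scene','side'): cv2.imwrite(f'pics/{n}8.png',grab_frame(n)[:,:,::-1])"
```

```text
time_s: 20.27
ee_pos: [596.0, -152.6, 346.6]
ee_rot: [2.2, 89.8, -15.0]
force: [0.4, -0.3, -0.1]
gripper_width: 91.2
time_s: 20.68
ee_pos: [658.3, -102.6, 342.9]
ee_rot: [-175.8, 89.9, 167.1]
force: [0.6, -0.5, -0.0]
gripper_width: 91.5
time_s: 20.85
ee_pos: [657.4, -104.7, 343.8]
ee_rot: [-82.2, 90.0, -99.5]
force: [-0.4, 0.7, -0.9]
gripper_width: 91.2
[ 657.41595558 -104.65357985  343.83049875] [-0.39489643  0.72745485 -0.91914494] 20.85 [[-0.     0.297  0.955]
 [-0.001  0.955 -0.297]
 [-1.    -0.001  0.   ]]
```

View pics/w8.png

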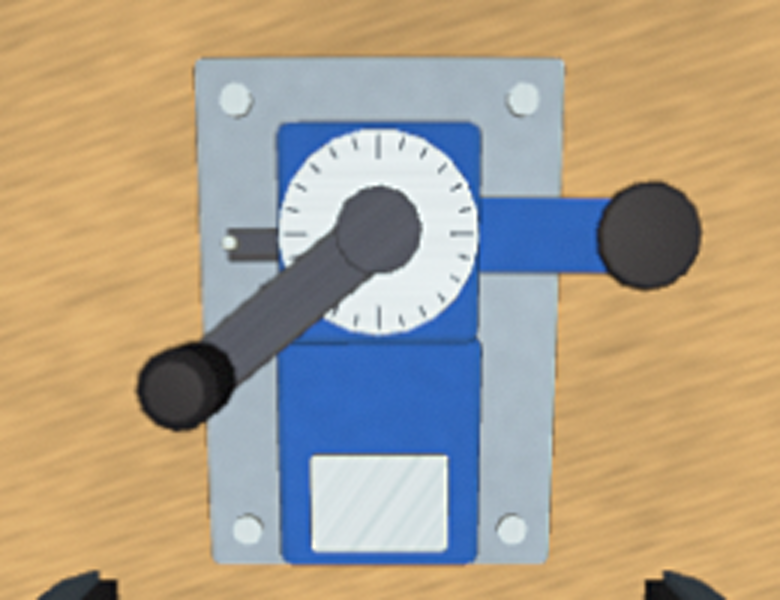

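View pics/scene8.png

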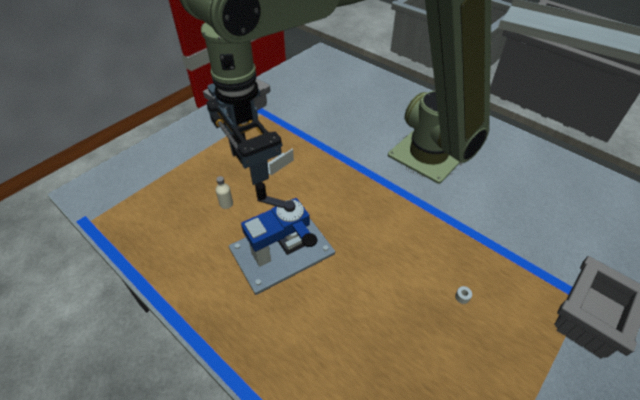

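In the wrist view the crank has stayed where it was left, with the knob top at (176,393) and the hub at (379,230), or about 5.6 rad. The drag hand is hidden under the arm and the column top shows through the lowered head. In the scene view the bottle (224,193), bracket (281,160) and boss (464,295) haven't moved. Handing in.

```bash
python3 -c "
from workcell import *
st=state();print(st['force'],st['qvel'].round(2),st['time_s']);job_done()"
```

```text
[ 0.02692318 -0.01445513 -0.04768356] [ 0.12  0.18 -0.14  0.04 -0.12  0.07] 21.0
the job is handed in; nothing more can be done
```

I finished the whole tapping sequence and handed the job in at 21.0 s. No verdict was reported, and nothing in my checks looked like a failure.

- **Head:** I pressed it to its end stop by the pad. The fingertips stopped at 145.2 mm with readings of at most 14 N, and the last pictures show the head still down.
- **Thread:** By hand position, the crank went forward to about 3.15 rad, back to 1.55, forward to 4.63 and back to 3.16. It then went forward to the stop, which it met at about 5.61 rad.
- **Stop:** I held it with 9 to 11.3 N at the knob for roughly half a second. Taking off the 4 N of cutting, that is about 5 to 7 N on the stop. I had no direct reading of the stop force, so this is an estimate, and the early part of the hold was close to the 5 N needed.
- **Final state:** I eased off, opened the fingers and lifted clear, and the tool force then read zero. The crank stayed at about 5.6 rad, and the bottle, bracket and spare boss were where they started.
- **Could not check:** The drag hand was hidden under the crank arm. That fits it being against the peg, but I could not read it.
- **Disagreement:** One wrist-camera fit put the head about 4 mm lower than the contact height. I trusted the contact height.

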